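# Stamp a customs form with the self-inking stamp and hold it down

## Task

Pick up the big self-inking stamp and set it down square and the right way up in the middle of the empty printed box on the flat carton's form, then push its sprung handle right down to the stop, without crushing the carton. Leave no stray ink anywhere else and leave the other things on the counter alone. Finish while you are still holding the handle down.

Things in the scene. Friction and masses are not known exactly. Their poses are not given: they have to be found in the camera images.
- stamp: Loose self-inking stamp, 0.36 kg: grey foot rim 60 mm (x) by 98 mm (y), 8 mm high, under a 70 mm high steel frame. Origin: centre of the foot's underside, z up. -x is its front (white sample card below the grip), which starts turned to the robot within 35 degrees. It starts upright on the counter. Impression 40 (x) by 60 mm (y), centred under the foot.
- stamp_handle (a joint): Downward travel of the stamp's handle: 0 = up (rest), 0.020 m = at the stop. Spring about 5 N at rest, rising evenly to 17 N at the stop; it springs back up when let go. Lifting the stamp by the handle does not move it.
- stamp_grip (a point): Centre of the black rubber grip on top of the handle: rounded block 30 mm (stamp's x) by 74 mm (y) by 42 mm high, its top 21 mm above this point. The point is 119 mm above the foot's underside with the handle up and goes down with it. Under the grip, 21 mm below the point, is a yoke plate 44 (x) by 100 mm (y). Axes as the stamp's.
- stamp_front (a point): Middle of the front edge of the stamp's foot, 30 mm from the stamp's centre towards its front (-x), 4 mm above the underside.
- carton: Flat closed carton 190 mm (x) by 260 mm (y) by 60 mm high, 0.9 kg, loose. Origin: centre of its underside, z up. On top a white customs form, 130 (x) by 180 mm (y), 8 mm forward (-x) of the middle. The form's bottom edge is at the carton's front, -x, which starts turned to the robot within 18 degrees; its heading bar is at the far edge.
- stamp_box (a point): Centre of the empty box printed on the form, a thin dark rectangle 64 mm (x) by 84 mm (y) on the carton's top, 60 mm above its underside, 30 mm forward (-x) and 40 mm to -y of the carton's middle: near right as read. Axes as the carton's. The stamp is the right way up when its axes lie along these (its front to the form's bottom edge).
- round_stamp: Bystander: small round wooden hand stamp, 44 mm across, 74 mm high, upright. Origin at the centre of its underside.
- tape_roll: Bystander: roll of brown packing tape lying flat, 100 mm across, 48 mm high. Origin at the centre of its underside.
- small_carton: Bystander: small closed carton 110 by 110 by 105 mm high with a plain address label. Origin at the centre of its underside.

How it is judged:
On the way, in this order (a step that is already met when the one before it is completed fails the run):
1. the stamp is lifted clear of the counter, above the carton's top, its handle still up (height (world z) of stamp above 0.068 m and value of joint stamp_handle below 0.005 m), for 0.1 s.
2. the stamp stands in the printed box (centres within 8 mm, square within 0.12 rad, right way up), handle not yet pressed (horizontal distance between stamp and stamp_box below 0.008 m and angle between the x axis of stamp and the x axis of stamp_box, either way round below 0.12 rad and x of stamp_front in the frame of stamp_box below -0.015 m and z of stamp in the frame of stamp_box below 0.004 m and contact force between stamp and carton above 0.5 N and value of joint stamp_handle below 0.01 m), for 0.05 s.
At the end, for the whole second after the job is handed in: the fingers hold the handle down within 2 mm of its stop (travel over 18 mm), the stamp's foot stands flat on the form and presses it with over 10 N, its centre within 8 mm of the box's centre, square within 0.12 rad and the right way up, at rest (value of joint stamp_handle above 0.018 m and contact force between the fingers and stamp above 3 N and contact force between stamp and carton above 10 N and horizontal distance between stamp and stamp_box below 0.008 m and angle between the x axis of stamp and the x axis of stamp_box, either way round below 0.12 rad and x of stamp_front in the frame of stamp_box below -0.015 m and z of stamp in the frame of stamp_box between -0.004 and 0.004 m and angle between stamp's own z axis and vertical below 0.06 rad and angle between carton's own z axis and vertical below 0.04 rad and linear speed of stamp below 0.02 m/s); the arm keeps its last pose, push and grip.
It fails at once if the handle is pressed past half its travel away from the printed box (stray or smeared ink) (value of joint stamp_handle above 0.01 m and (horizontal distance between stamp and stamp_box above 0.012 m or z of stamp in the frame of stamp_box above 0.008 m)).
It fails at once if the carton is crushed (over 80 N from the stamp) (contact force between stamp and carton above 80 N).
It fails at once if a bystander is disturbed (over 20 mm) (distance of any of round_stamp, tape_roll, small_carton from where it was at the start of the episode above 0.02 m).
It also fails if it takes over 45 s, if anything falls off the work surface, if the arm or the gripper's body presses on something with over 40 N, if the wrist force passes 120 N, or if a joint passes its speed limit or range.

## Robot

A 6-joint arm with a two-finger parallel gripper is mounted at the origin on the work surface. World frame = base frame: x ahead of the robot, y to its left, z up, the work surface at z = 0. Lengths are in m, angles in rad, forces in N, time in s.
With the tool pointing down it reaches from about 0.375 to 0.975 m from the base axis. Payload 3.8 kg.
Tool frame: the origin (TCP) lies midway between the tips of the shut fingers; the grasp point (between the pads) lies 19 mm behind it; z points along the fingers, y is the direction in which the jaws open and shut (so a half turn about z gives the same grasp; the last joint's range is limited). The gripper opens to 85 mm and grips with 20 to 120 N. Pads are 22 mm wide; open, the fingers measure 114 mm over their backs; the gripper's body (76 mm by 85 mm) begins 54 mm behind the grasp point. The pads swing forward as they close: fully open they stand 13 mm farther back than shut.
Start: joints at [1.1, 0.264, 1.604, -0, 1.274, -0.037], TCP at [0.284, 0.612, 0.231] pointing down, gripper open.
Joint ranges: [-2.63, 2.63], [-0.94, 2.18], [0.31, 2.57], [-1.31, 4.45], [0, 2.66], [-2.55, 2.55]. Speed limits (rad/s): [2.57, 2.57, 3.14, 3.14, 3.14, 3.14].

## Interface

Orientations are given as a rotation vector (axis times angle).
In Python, from workcell import bot gives the robot as it stands. The module is installed in compiled form; this text tells all that it offers.
- The arm moves only by the tool play_rows, never from a script. Its argument "series" is a list of rows, each an object with "translation": the shift along the tool's x, y, z in m, a list of three; "spin": the turn about the tool's z in units of 5 degrees (1.0 is 5 degrees). In form: [{"translation": [dx, dy, dz], "spin": spin}, ...]. A call has 1 to 5 rows; each row shifts and turns the commanded pose from where the row before left it, along the tool's axes as they then stand; what a row does not reach is not made up. A row lasts 1/10 s, in which the tool goes at most 50 mm and 8.59 degrees, less where a joint would pass 70% of its speed; a pose out of reach is approached as far as the arm can. A call is refused whole if a number of a shift passes 0.05 or a number of a turn 1, either way. A call with a gripper value outside its range is refused whole. "jaw" is the gripper's target within -1 to 1 (fully open at 1, half-way at 0, shut at -1), set as the call begins (left out, the last holds). The fingers move at their own pace and stop on an object; "force" is the grip in N (left out, the last holds). Time passes only in rows, so rows that do not move let the fingers close. It gives the time, the measured TCP pose, the force and the opening at its end, in the units of the state.
- bot.read_state(): the state, without advancing time (a new reading comes with each control period).
- bot.read_camera(name): name is "scene" or "top" or "wrist"; returns the picture (480x640x3 uint8, blue, green, red); there is no depth.
- bot.get_calibration(name): a dict with "fov_y" (degrees; the focal length in pixels is half the picture's height over the tangent of half this angle, whatever the lens; pixels are square), "cx", "cy" (the principal point, pixels), "k1" (the pictures are not rectified: a ray, as slopes to the right and down, at radius r is drawn at 1 + k1 r^2 times it, then the intrinsics apply), "R" (3x3) and "t" (3): a world point X has camera coordinates R X + t. Camera axes: x right, y down, z forward; pixel columns grow to the right and rows downward; lengths in m; the calibration is good to about 2 mm. A picture is of the moment at which its call begins: read the wrist's pose just before it. get_calibration takes no time and is no camera call; for the wrist camera it gives the pose at the moment of the call.
- bot.finish_job(): hands the job in, once; it reports no verdict.
The state is a dict: "time": time; "q": joint angles; "joint_vel": joint speeds; "joint_torque": joint torques, N m; "tool_pos": TCP position; "tcp_rot": TCP orientation; "wrist_force": force on the tool from outside, world axes, zero at the start; "torque": the same for the moment, N m; "width": opening from 0.0 (shut) to 1.0 (fully open).
Only numpy, scipy, OpenCV 4.12 (cv2) and the standard library are available. Lean on these libraries where they do the work, as an engineer would, in place of code of your own. Each camera call takes 0.05 s, during which the arm holds its last target. There are 200 camera calls.

## Working session

There is one attempt and no reset: what is moved stays moved. The work goes in short steps, Python scripts to look and compute and a tool call to move; the robot and the scene stay as the last step left them, time stands still between calls to the robot, and variables do not carry over. Pictures are saved under pics/ and viewed, about 8 in all and at most 12, crops included, and the job is handed in when it is done.

Besides the shell and the picture viewer there is one more tool, called as name([rows], argument=value, ...), one row to a line, values as JSON. play_rows: Moves the arm, as the interface text tells. Its arguments: {"type":"object","properties":{"series":{"type":"array","items":{"type":"object","properties":{"translation":{"type":"array","items":{"type":"number"}},"spin":{"type":"number"}}}},"jaw":{"type":"number"},"force":{"type":"number"}},"required":["series"]}

```bash
mkdir -p pics
cat > h.py <<'E'
import numpy as np, cv2
from workcell import bot
def grab(n):
    c=bot.get_calibration(n); return bot.read_camera(n),c
def ray(c,uv):
    f=240/np.tan(np.radians(c["fov_y"])/2)
    d=(np.atleast_2d(uv).astype(float)-[c["cx"],c["cy"]])/f
    s=d.copy()
    for _ in range(30): s=d/(1+c["k1"]*(s**2).sum(1,keepdims=True))
    R=np.array(c["R"]);t=np.array(c["t"])
    v=np.c_[s,np.ones(len(s))]@R
    return -R.T@t,v
def plane(c,uv,z):
    o,v=ray(c,uv); return o+v*((z-o[2])/v[:,2:3])
def proj(c,X):
    f=240/np.tan(np.radians(c["fov_y"])/2)
    p=np.atleast_2d(X)@np.array(c["R"]).T+np.array(c["t"]); s=p[:,:2]/p[:,2:]
    return s*(1+c["k1"]*(s**2).sum(1,keepdims=True))*f+[c["cx"],c["cy"]]
E
python3 - <<'E'
from h import *
for n in("top","scene"):
    im,c=grab(n); cv2.imwrite(f"pics/{n}0.png",im); print(n,-np.array(c["R"]).T@c["t"],c["fov_y"],c["k1"])
s=bot.read_state(); print(s)
E
```

```text
top [ 0.29827451 -0.02192789  1.24477634] 51.921833688322394 -0.05522407327281671
scene [1.07238465 0.11635051 0.85871287] 53.88429947579923 -0.01871441246634792
{'time': 0.1, 'q': array([ 1.10010317e+00,  2.64719221e-01,  1.60530533e+00,  1.67003866e-05,
        1.27368658e+00, -3.69083897e-02]), 'joint_vel': array([ 0.00046562,  0.0005162 , -0.00386197,  0.00078466, -0.00084758,
        0.00086577]), 'joint_torque': array([ 1.24635162e-04, -5.16706109e+01, -3.68590808e+01, -7.03700675e-05,
        6.25920889e-03,  1.90758504e-05]), 'tool_pos': array([0.28339661, 0.61186638, 0.23002195]), 'tcp_rot': array([-0.67594711, -3.06745019,  0.00321424]), 'wrist_force': array([-0.51019645, -0.27374055,  0.68543336]), 'torque': array([-0.02480181, -0.03848731,  0.01895565]), 'width': 0.9999774265734689}
```

View pics/top0.png

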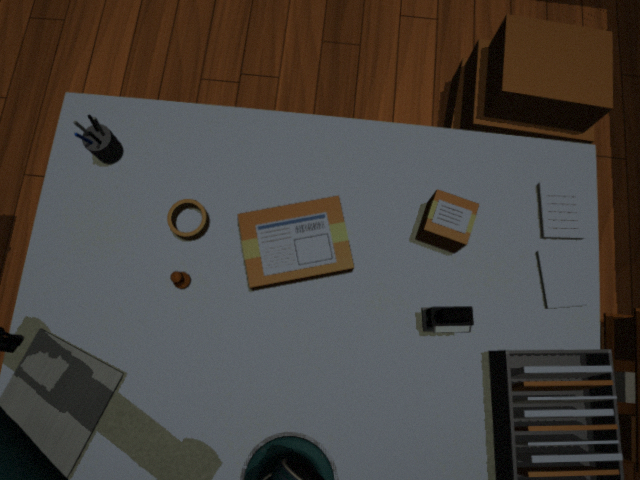

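View pics/scene0.png

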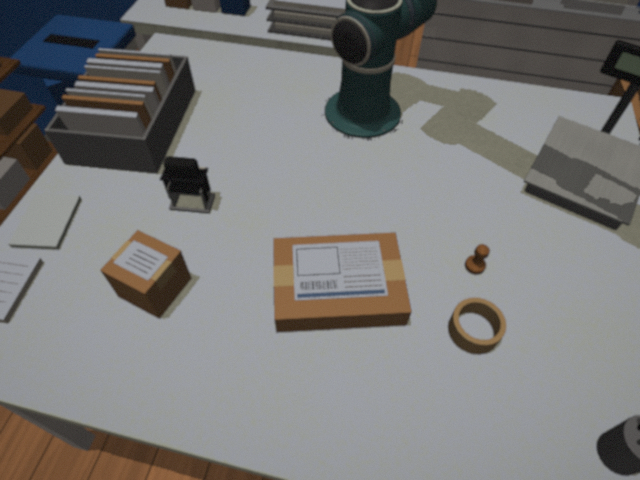

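Top: stamp near (447,319) with its white card facing the robot (below), carton at (296,242), empty box near (314,249), bystanders at (187,219), (180,280) and (448,220), and a file rack to the stamp's lower right. The scene view agrees. Next I measure the carton and stamp from the top view.

Run:
```python
from h import *
im=cv2.imread("pics/top0.png"); c=bot.get_calibration("top")
hsv=cv2.cvtColor(im,cv2.COLOR_BGR2HSV)
# carton outline
m=np.zeros(im.shape[:2],np.uint8); m[180:300,225:365]=255
sat=((hsv[...,1]>90)&(hsv[...,2]>60)).astype(np.uint8)*255&m
cs,_=cv2.findContours(cv2.morphologyEx(sat,cv2.MORPH_CLOSE,np.ones((5,5))),0,2); k=max(cs,key=cv2.contourArea)
# form contour
f=cv2.inRange(hsv,(0,0,90),(180,80,255)); mm=np.zeros_like(m); cv2.drawContours(mm,[k],-1,255,-1); mm=cv2.erode(mm,np.ones((7,7)))
f=cv2.morphologyEx(f&mm,cv2.MORPH_CLOSE,np.ones((7,7)))
cs,_=cv2.findContours(f,0,2); kf=max(cs,key=cv2.contourArea)
for n,q,z in(("carton",k,.06),("form",kf,.06)):
    P=plane(c,q.reshape(-1,2),z)[:,:2]; r=cv2.minAreaRect((P*1000).astype(np.float32)); print(n,r)
# stamp dark top & white card
g=cv2.cvtColor(im,cv2.COLOR_BGR2GRAY)
d=np.zeros_like(m); d[300:337,418:480]=(g[300:337,418:480]<40)*255
cs,_=cv2.findContours(d,0,2); k=max(cs,key=cv2.contourArea); print("dark",cv2.boundingRect(k))
P=plane(c,k.reshape(-1,2),.11)[:,:2]; print(cv2.minAreaRect((P*1000).astype(np.float32)))
b=np.hstack([cv2.resize(im[290:350,405:495],None,fx=4,fy=4,interpolation=2),cv2.resize(im[190:250+40,230:360],None,fx=2.4,fy=2.4,interpolation=2)])
b=cv2.convertScaleAbs(b,alpha=1.8) if b is not None else b
cv2.imwrite("pics/crop1.png",b)
```

```text
carton ((573.7081909179688, 46.97477722167969), (188.5260009765625, 259.08709716796875), 16.984594345092773)
form ((567.350341796875, 43.898193359375), (132.03643798828125, 184.52532958984375), 16.841144561767578)
dark (422, 307, 51, 25)
((415.0581359863281, -326.01995849609375), (54.867347717285156, 117.98360443115234), 5.839267730712891)
```

View pics/crop1.png

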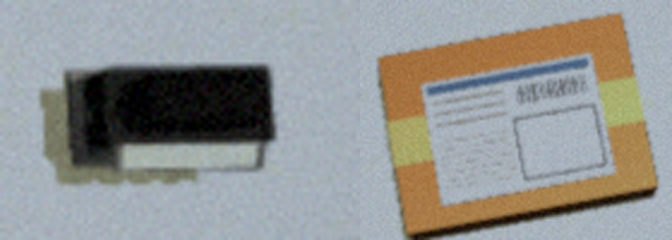

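play_rows([
  {"translation": [0,0,0],"spin": 1},
  {"translation": [0,0,0],"spin": 1},
  {"translation": [0,0,0],"spin": 1},
  {"translation": [0,0,0],"spin": 1},
  {"translation": [0,0,0],"spin": 1},
], jaw=1)

```text
time: 0.6
tool_pos: [0.2835, 0.6121, 0.2305]
tcp_rot: [-1.329, -2.846, 0.002]
wrist_force: [0.1, 0.6, 0.9]
width: 0.997
```

play_rows([
  {"translation": [0,0,0],"spin": 1},
  {"translation": [0,0,0],"spin": 1},
  {"translation": [0,0,0],"spin": 1},
  {"translation": [0,0,0],"spin": 1},
  {"translation": [0,0,0],"spin": 1},
])

```text
time: 1.1
tool_pos: [0.2835, 0.6121, 0.2305]
tcp_rot: [1.914, 2.491, -0.002]
wrist_force: [-0.2, 0.1, -0.6]
width: 1.008
```

play_rows([
  {"translation": [0,0,0],"spin": 1},
  {"translation": [0,0,0],"spin": 0.8},
  {"translation": [-0.042,0.02,0],"spin": 0},
  {"translation": [-0.042,0.02,0],"spin": 0},
  {"translation": [-0.042,0.02,0],"spin": 0},
])

```text
time: 1.6
tool_pos: [0.3569, 0.4923, 0.2304]
tcp_rot: [2.097, 2.339, -0.002]
wrist_force: [0.3, -0.1, -0.5]
width: 0.999
```

play_rows([
  {"translation": [-0.042,0.02,0],"spin": 0},
  {"translation": [-0.042,0.02,0],"spin": 0},
  {"translation": [-0.042,0.02,0],"spin": 0},
  {"translation": [-0.042,0.02,0],"spin": 0},
  {"translation": [-0.042,0.02,0],"spin": 0},
])

```text
time: 2.1
tool_pos: [0.4791, 0.2937, 0.2309]
tcp_rot: [-2.099, -2.337, 0.001]
wrist_force: [0.2, 0.4, -0.3]
width: 1.004
```

play_rows([
  {"translation": [-0.042,0.02,0],"spin": 0},
  {"translation": [-0.0465,-0.012,0],"spin": 0},
  {"translation": [-0.0465,-0.012,0],"spin": 0},
  {"translation": [-0.0465,-0.012,0],"spin": 0},
  {"translation": [-0.0465,-0.012,0],"spin": 0},
])

```text
time: 2.6
tool_pos: [0.4744, 0.064, 0.2308]
tcp_rot: [-2.099, -2.337, 0.001]
wrist_force: [-0.5, -0.8, 0.3]
width: 0.996
```

Run:
```python
from h import *
s=bot.read_state(); print(s["time"],s["tool_pos"],s["tcp_rot"])
im,c=grab("wrist"); cv2.imwrite("pics/w0.png",im); print(-np.array(c["R"]).T@c["t"],np.array(c["R"]).round(2),c["fov_y"])
```

```text
2.6 [0.47443371 0.06404416 0.23077834] [-2.09852457e+00 -2.33745539e+00  8.87011062e-04]
[0.46529282 0.1454165  0.37363803] [[ 0.99  0.11  0.  ]
 [ 0.1  -0.94  0.32]
 [ 0.03 -0.32 -0.95]] 70.3293566366345
```

View pics/w0.png

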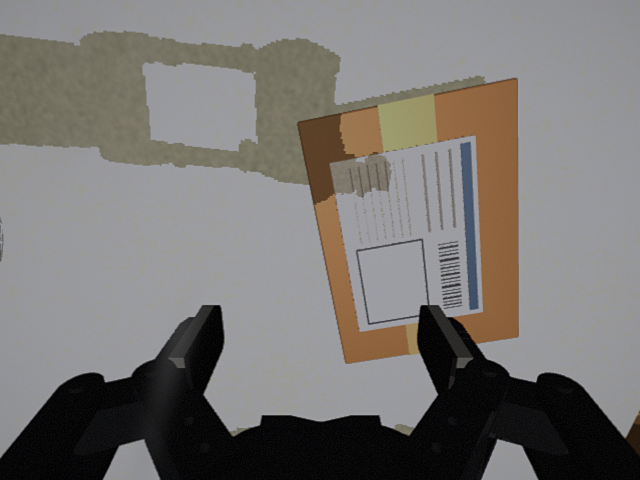

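The wrist view shows the box clearly, with corners near (357,250), (423,239), (429,313) and (369,324). The fingers do not occlude it, so I measure it now and move on to the stamp.

Run:
```python
from h import *
im=cv2.imread("pics/w0.png"); c=bot.get_calibration("wrist")
g=cv2.cvtColor(im,cv2.COLOR_BGR2GRAY); r=cv2.adaptiveThreshold(g,255,0,1,31,12)
cs,h=cv2.findContours(r,cv2.RETR_CCOMP,2)
for k in cs:
    a=cv2.minAreaRect(k)
    if abs(a[0][0]-394)<12 and abs(a[0][1]-281)<12 and min(a[1])>50:
        P=plane(c,k.reshape(-1,2),.06)[:,:2]; print(a,cv2.minAreaRect((P*1000).astype(np.float32)))
hsv=cv2.cvtColor(im,cv2.COLOR_BGR2HSV)
b=cv2.inRange(hsv,(100,90,20),(130,255,255)); k=max(cv2.findContours(b,0,2)[0],key=cv2.contourArea)
P=plane(c,k.reshape(-1,2),.06)[:,:2]; print("bar",cv2.minAreaRect((P*1000).astype(np.float32)))
```

```text
((394.95599365234375, 281.7276916503906), (75.02472686767578, 65.76277923583984), 80.81116485595703) ((555.1732177734375, -8.186996459960938), (64.46503448486328, 85.00086212158203), 16.509319305419922)
bar ((622.9612426757812, 36.913124084472656), (7.305177688598633, 134.53628540039062), 16.894609451293945)
```

play_rows([
  {"translation": [-0.0465,-0.012,0],"spin": 0},
  {"translation": [-0.0465,-0.012,0],"spin": 0},
  {"translation": [-0.0465,-0.012,0],"spin": 0},
  {"translation": [-0.0465,-0.006,0],"spin": 0},
  {"translation": [-0.0465,0,0],"spin": 0},
])

```text
time: 3.15
tool_pos: [0.4574, -0.1713, 0.2311]
tcp_rot: [-2.099, -2.337, -0.0]
wrist_force: [0.7, 0.6, -0.2]
width: 1.001
```

Run:
```python
from h import *
s=bot.read_state(); print(s["time"],s["tool_pos"],s["tcp_rot"])
im,c=grab("wrist"); cv2.imwrite("pics/w1.png",im); np.save("c1.npy",c,allow_pickle=True)
```

```text
3.15 [ 0.45744096 -0.17128734  0.2311265 ] [-2.09939185e+00 -2.33682389e+00 -5.84023523e-05]
```

View pics/w1.png

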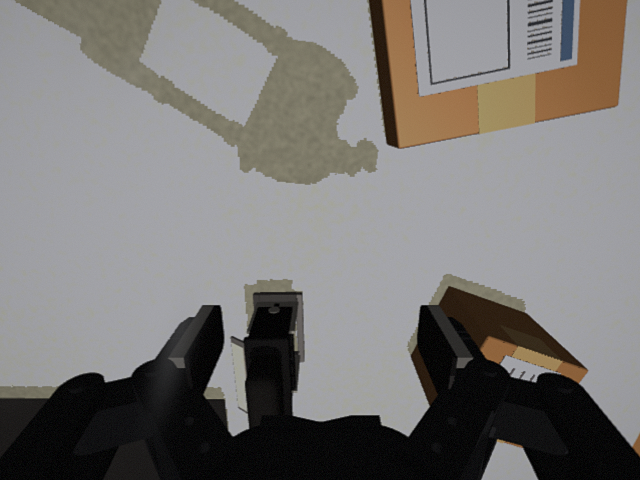

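The camera looks ahead toward +y and the gripper hides part of the stamp, so I back off about 8 cm, settle and look again. The box measurement was also taken while the arm was still settling. I will re-measure it at rest.

play_rows([
  {"translation": [0.045,-0.02,0],"spin": 0},
  {"translation": [0.045,-0.02,0],"spin": 0},
  {"translation": [0,0,0],"spin": 0},
  {"translation": [0,0,0],"spin": 0},
])

```text
time: 3.6
tool_pos: [0.4087, -0.0838, 0.2311]
tcp_rot: [2.097, 2.339, -0.0]
wrist_force: [0.5, 0.2, 0.4]
width: 1.002
```

Run:
```python
from h import *
s=bot.read_state(); print(s["time"],s["tool_pos"],s["tcp_rot"])
im,c=grab("wrist"); cv2.imwrite("pics/w2.png",im); np.save("c2.npy",c,allow_pickle=True)
x=cv2.convertScaleAbs(im,alpha=1.8); cv2.imwrite("pics/w2b.png",cv2.resize(x[150:450,150:450],None,fx=2,fy=2,interpolation=2))
cv2.imwrite("pics/w2c.png",x)
```

```text
3.6 [ 0.4087185  -0.08376255  0.23109851] [ 2.09663185e+00  2.33889004e+00 -1.66958965e-05]
```

View pics/w2b.png

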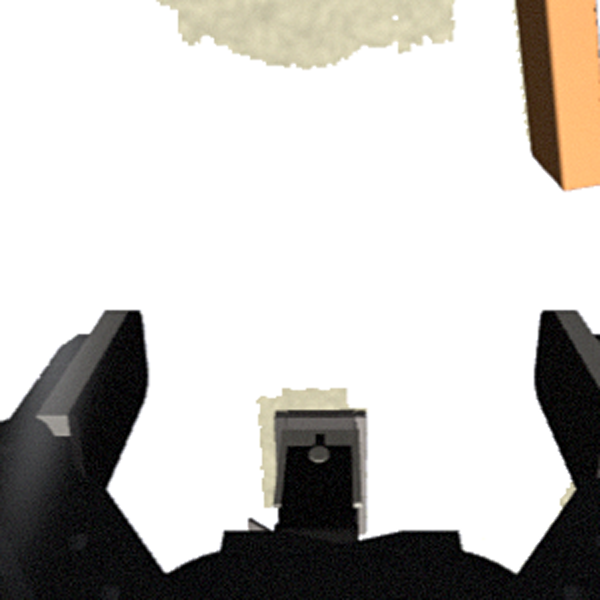

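I had the direction reversed: image down is −y, so the stamp (about (310,385) in full pixels, partly hidden) needs the tool further toward −y.

play_rows([
  {"translation": [-0.045,-0.005,0],"spin": 0},
  {"translation": [-0.045,-0.005,0],"spin": 0},
  {"translation": [-0.045,-0.005,0],"spin": 0},
  {"translation": [-0.045,-0.005,0],"spin": 0},
  {"translation": [-0.03,-0.003,0],"spin": 0},
])

```text
time: 4.15
tool_pos: [0.4088, -0.2999, 0.2313]
tcp_rot: [2.101, 2.334, -0.001]
wrist_force: [0.7, 0.4, -0.1]
width: 0.999
```

play_rows([
  {"translation": [0,0,0],"spin": 0},
  {"translation": [0,0,0],"spin": 0},
])

```text
time: 4.35
tool_pos: [0.4086, -0.297, 0.2308]
tcp_rot: [-2.101, -2.334, -0.0]
wrist_force: [-0.1, 0.8, -0.3]
width: 1.001
```

Run:
```python
from h import *
s=bot.read_state(); print(s["time"],s["tool_pos"],s["tcp_rot"])
im,c=grab("wrist"); cv2.imwrite("pics/w3.png",im); np.save("c3.npy",c,allow_pickle=True)
x=cv2.convertScaleAbs(im,alpha=1.8); cv2.imwrite("pics/w3b.png",cv2.resize(x[100:400,170:470],None,fx=2,fy=2,interpolation=2))
```

```text
4.35 [ 0.40862278 -0.29700734  0.23081095] [-2.10138582e+00 -2.33370343e+00 -2.62283959e-04]
```

View pics/w3b.png

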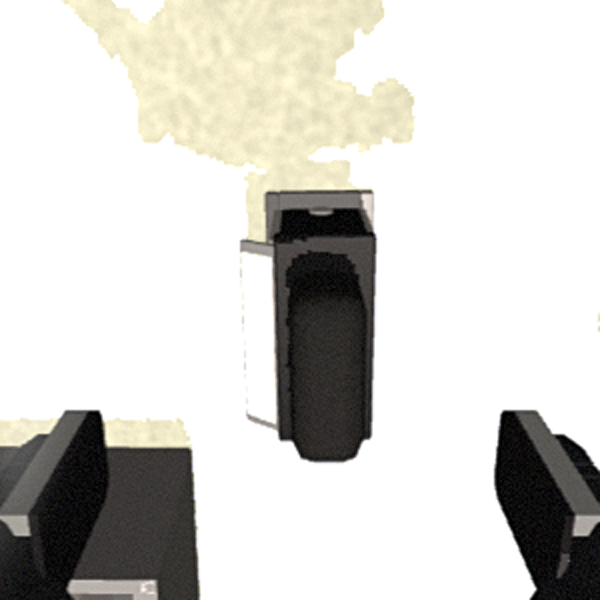

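The view is clear now. In crop pixels, the yoke plate's near corners are (275,235) and (374,235) and its far corners about (280,440) and (371,440); the grip top spans u 291–365 and v about 298–460; the foot's near edge corners are (266,192) and (373,192).

Run:
```python
from h import *
c=np.load("c3.npy",allow_pickle=True).item()
f=lambda p,z:(plane(c,np.array(p)/2+[170,100],z)[:,:2]*1000).round(1)
y=f([(275,236),(375,236),(371,440),(280,440)],.098); print("yoke",y,y.mean(0))
d=y[1]-y[0];e=y[0]-y[3]; print(np.linalg.norm(d),np.linalg.norm(e),np.degrees(np.arctan2(d[1],d[0])),np.degrees(np.arctan2(-e[0],e[1])))
t=f([(291,298),(365,298),(360,460),(298,460)],.138); print("grip",t,t.mean(0))
b=f([(266,192),(373,192)],.008); print("foot",b,b.mean(0))
```

```text
yoke [[ 397.1 -291.7]
 [ 438.8 -287.3]
 [ 450.6 -384.8]
 [ 408.5 -389.2]] [ 423.75 -338.25]
41.931491745464996 98.16419917668559 6.023310233695394 6.668918564748611
grip [[ 405.6 -303.7]
 [ 432.7 -300.8]
 [ 440.1 -369.8]
 [ 415.3 -372.4]] [ 423.425 -336.675]
foot [[ 389.1 -292.3]
 [ 447.  -286.3]] [ 418.05 -289.3 ]
```

play_rows([
  {"translation": [-0.0424,0.0107,0],"spin": -0.06},
  {"translation": [0,0,0.04],"spin": 0},
  {"translation": [0,0,0.04],"spin": 0},
  {"translation": [0,0,0.03],"spin": 0},
  {"translation": [0,0,0.018],"spin": 0},
])

```text
time: 4.9
tool_pos: [0.4226, -0.3342, 0.1002]
tcp_rot: [-2.088, -2.341, -0.0]
wrist_force: [0.9, 0.6, -0.5]
width: 1.003
```

play_rows([
  {"translation": [0,0,0],"spin": 0},
  {"translation": [0,0,0],"spin": 0},
])

```text
time: 5.1
tool_pos: [0.4242, -0.3361, 0.1036]
tcp_rot: [-2.091, -2.344, -0.0]
wrist_force: [-0.1, -0.5, 0.8]
width: 0.998
```

play_rows([
  {"translation": [0,0,0],"spin": 0},
  {"translation": [0,0,0],"spin": 0},
  {"translation": [0,0,0],"spin": 0},
  {"translation": [0,0,0],"spin": 0},
  {"translation": [0,0,0],"spin": 0},
], jaw=-1, force=80)

```text
time: 5.6
tool_pos: [0.4242, -0.3373, 0.1042]
tcp_rot: [2.092, 2.342, -0.0]
wrist_force: [-1.1, -0.1, 4.2]
width: 0.336
```

play_rows([
  {"translation": [0,0,0],"spin": 0},
  {"translation": [0,0,0],"spin": 0},
  {"translation": [0,0,0],"spin": 0},
])

```text
time: 5.9
tool_pos: [0.4242, -0.3373, 0.1037]
tcp_rot: [2.093, 2.342, -0.0]
wrist_force: [-1.2, -0.2, 4.1]
width: 0.34
```

play_rows([
  {"translation": [0,0,-0.02],"spin": 0},
  {"translation": [0,0,-0.03],"spin": 0},
  {"translation": [0,0,-0.03],"spin": 0},
  {"translation": [0,0,-0.03],"spin": 0},
  {"translation": [0,0,-0.02],"spin": 0},
])

```text
time: 6.4
tool_pos: [0.4238, -0.3367, 0.234]
tcp_rot: [-2.093, -2.343, -0.0]
wrist_force: [-0.8, -0.7, -3.2]
width: 0.338
```

play_rows([
  {"translation": [0,0,0],"spin": 0},
  {"translation": [0,0,0],"spin": 0},
])

```text
time: 6.6
tool_pos: [0.4233, -0.3364, 0.2317]
tcp_rot: [-2.092, -2.341, -0.0]
wrist_force: [-0.2, -0.5, -4.4]
width: 0.339
```

Run:
```python
from h import *
# box from top view picture at start, finer: adaptive threshold contour
s=bot.read_state(); print(s["time"],s["tool_pos"],s["tcp_rot"],s["wrist_force"])
c=bot.get_calibration("top"); ims=[cv2.imread("pics/top0.png")]+[bot.read_camera("top")]
for im in ims:
    g=cv2.cvtColor(cv2.resize(im[190:300,230:360],None,fx=4,fy=4,interpolation=2),6)
    r=cv2.adaptiveThreshold(g,255,0,1,41,8)
    cs,_=cv2.findContours(r,cv2.RETR_CCOMP,2)
    for k in cs:
        a=cv2.minAreaRect(k)
        if 80<min(a[1]) and 90<max(a[1])<200:
            uv=(k.reshape(-1,2)+.5)/4-.5+[230,190]
            print(cv2.minAreaRect((plane(c,uv,.06)[:,:2]*1000).astype(np.float32)))
```

```text
6.6 [ 0.42328796 -0.33635519  0.23172725] [-2.09178172e+00 -2.34137255e+00 -2.72712699e-05] [-0.20651514 -0.47889973 -4.37991781]
((557.9346313476562, -0.21103668212890625), (69.47346496582031, 89.49720764160156), 17.220182418823242)
((557.4947509765625, -0.426025390625), (62.60179138183594, 83.53470611572266), 16.76999855041504)
((624.1834716796875, 160.0927734375), (59.161930084228516, 122.21263122558594), 49.44585037231445)
((557.8911743164062, -0.0500640869140625), (69.46492767333984, 89.44497680664062), 16.72736930847168)
((557.7716674804688, -0.391632080078125), (62.3216552734375, 83.70645904541016), 16.877742767333984)
```

play_rows([
  {"translation": [0.03,0.008,0],"spin": 0},
  {"translation": [0.0425,0.01,0],"spin": 0},
  {"translation": [0.0425,0.01,0],"spin": 0},
  {"translation": [0.0425,0.01,0],"spin": 0},
  {"translation": [0.0425,0.01,0],"spin": 0},
])

```text
time: 7.15
tool_pos: [0.4475, -0.1307, 0.2305]
tcp_rot: [-2.091, -2.339, 0.002]
wrist_force: [0.0, 0.1, -3.5]
width: 0.341
```

play_rows([
  {"translation": [0.0425,0.01,0],"spin": 0},
  {"translation": [0.0425,0.01,0],"spin": 0},
  {"translation": [0.0425,0.01,0],"spin": 0},
  {"translation": [0.04,0.008,0],"spin": 0},
  {"translation": [0.025,0.005,0],"spin": 0},
])

```text
time: 7.65
tool_pos: [0.4685, 0.066, 0.2305]
tcp_rot: [-2.088, -2.342, 0.004]
wrist_force: [0.7, -0.4, -2.8]
width: 0.338
```

play_rows([
  {"translation": [0,0,0],"spin": 0},
  {"translation": [0,0,0],"spin": 0},
  {"translation": [0,0,0],"spin": 0},
  {"translation": [0,0,0],"spin": 0},
])

```text
time: 8.05
tool_pos: [0.4698, 0.0623, 0.2325]
tcp_rot: [-2.094, -2.341, 0.002]
wrist_force: [-0.4, 0.0, -3.7]
width: 0.341
```

Run:
```python
from h import *
s=bot.read_state(); print(s["time"],s["tool_pos"],s["tcp_rot"],s["wrist_force"])
im,c=grab("wrist"); cv2.imwrite("pics/w4.png",im); np.save("c4.npy",c,allow_pickle=True)
g=cv2.cvtColor(im,6); r=cv2.adaptiveThreshold(g,255,0,1,31,12)
for k in cv2.findContours(r,cv2.RETR_CCOMP,2)[0]:
    a=cv2.minAreaRect(k)
    if min(a[1])>45 and max(a[1])<140:
        print(a,cv2.minAreaRect((plane(c,k.reshape(-1,2),.06)[:,:2]*1000).astype(np.float32)))
cv2.imwrite("pics/w4b.png",cv2.convertScaleAbs(im,alpha=1.5))
```

```text
8.05 [0.46980427 0.06229487 0.23252926] [-2.09438916e+00 -2.34066187e+00  1.86586148e-03] [-4.27167866e-01  3.02097308e-03 -3.68926859e+00]
((202.72947692871094, 449.0245666503906), (54.415679931640625, 109.72761535644531), 39.80556869506836) ((359.2406921386719, -252.12594604492188), (166.7007598876953, 70.93915557861328), 58.836402893066406)
```

View pics/w4b.png

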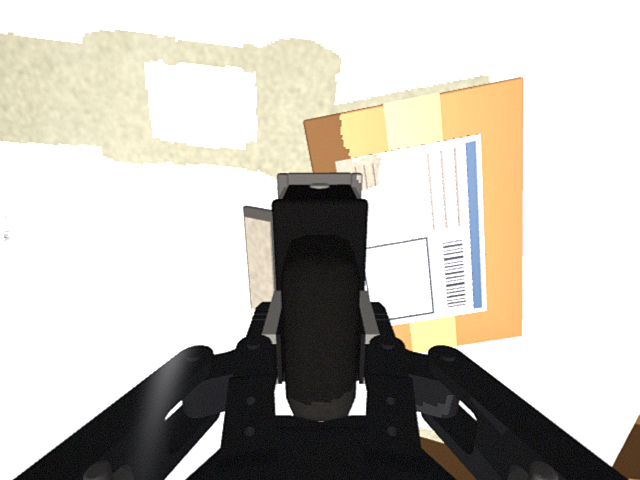

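The grasp looks straight and the box's +x corners show at (428,238) and (434,313). The form's heading-side corners are (480,136) and (487,308). I compute the stamp pose relative to the tool and cross-check the box.

Run:
```python
from h import *
c=np.load("c4.npy",allow_pickle=True).item()
im=cv2.imread("pics/w4.png"); g=cv2.cvtColor(im,6)
def sub(p): return cv2.cornerSubPix(g,np.array(p,np.float32).reshape(-1,1,2),(5,5),(-1,-1),(3,40,.01)).reshape(-1,2)
F=lambda p,z:plane(c,p,z)[:,:2]*1000
th=np.radians(16.85); X=np.array([np.cos(th),np.sin(th)]);Y=np.array([-X[1],X[0]])
b=F(sub([(428,238),(434,313)]),.06); e=b[0]-b[1]
print("box edge",b,np.linalg.norm(e),np.degrees(np.arctan2(-e[0],e[1])),"centre",b.mean(0)-32*X)
f=F(sub([(480,136),(487,308)]),.06); e=f[0]-f[1]
print("form",f,np.linalg.norm(e),np.degrees(np.arctan2(-e[0],e[1])),"box",f.mean(0)-87*X-40*Y)
hsv=cv2.cvtColor(im,40)
k=max(cv2.findContours(cv2.inRange(hsv,(100,90,20),(130,255,255)),0,2)[0],key=cv2.contourArea)
print("bar",cv2.minAreaRect(F(k.reshape(-1,2),.06).astype(np.float32)))
ft=F(np.array([(278,175),(361,175)]),.1365); yk=F(np.array([(273,201),(367,201)]),.2265)
a=np.radians(6.4);x=np.array([np.cos(a),np.sin(a)]);y=np.array([-x[1],x[0]])
print("foot",ft,"centre",ft.mean(0)-49*y,"yoke",yk,"centre",yk.mean(0)-50*y)
```

```text
box edge [[575.08705996  49.7951256 ]
 [599.80135909 -30.77916332]] 84.2793724275932 17.05218359657324 centre [5.56818069e+02 2.32233757e-01]
form [[602.02675023 149.9128998 ]
 [651.4089984  -21.06280957]] 177.96432122126913 16.110098010469287 box [555.04773778   0.92393071]
bar ((628.7128295898438, 31.341114044189453), (7.172122001647949, 106.05018615722656), 16.89494514465332)
foot [[435.00384767 106.1146951 ]
 [492.45166594 112.51582004]] centre [469.18973448  60.62062953] yoke [[443.20987734 108.54950152]
 [484.77210776 113.18190598]] centre [469.56443916  61.1773078 ]
```

play_rows([
  {"translation": [0,0,0],"spin": -0.7},
  {"translation": [0,0,0],"spin": -0.7},
  {"translation": [0,0,0],"spin": -0.7},
  {"translation": [-0.028,0.022,0],"spin": 0},
  {"translation": [-0.028,0.022,0],"spin": 0},
])

```text
time: 8.6
tool_pos: [0.529, 0.0216, 0.2336]
tcp_rot: [1.869, 2.524, 0.001]
wrist_force: [0.1, 1.2, -3.7]
width: 0.342
```

play_rows([
  {"translation": [-0.028,0.022,0],"spin": 0},
  {"translation": [0,0,0.02],"spin": 0},
  {"translation": [0,0,0.02],"spin": 0},
  {"translation": [0,0,0],"spin": 0},
  {"translation": [0,0,0],"spin": 0},
])

```text
time: 9.1
tool_pos: [0.5574, 0.0016, 0.193]
tcp_rot: [-1.871, -2.523, 0.001]
wrist_force: [-0.5, 1.0, -3.0]
width: 0.336
```

play_rows([
  {"translation": [0,0,0],"spin": 0},
  {"translation": [0,0,0],"spin": 0},
  {"translation": [0,0,0],"spin": 0},
])

```text
time: 9.4
tool_pos: [0.5584, 0.0023, 0.1946]
tcp_rot: [1.869, 2.523, 0.002]
wrist_force: [-0.1, 0.5, -3.0]
width: 0.34
```

```bash
cat > e.py <<'E'
from h import *
s=bot.read_state(); p=s["tool_pos"];r=s["tcp_rot"]
from scipy.spatial.transform import Rotation as Ro
M=Ro.from_rotvec(r).as_matrix()
print(s["time"],p.round(4),"yaw",np.degrees(np.arctan2(M[1,1],M[0,1])).round(2),"tilt",np.degrees(np.arccos(-M[2,2])).round(2),"F",s["wrist_force"].round(1))
print("delta tool mm",(M.T@(np.array([.5574,.0012,p[2]])-p)*1000).round(1))
E
python3 e.py
```

```text
9.4 [0.5584 0.0023 0.1946] yaw 16.96 tilt 0.12 F [-0.1  0.5 -3. ]
delta tool mm [-0.8 -1.3 -0. ]
```

play_rows([
  {"translation": [-0.0006,-0.001,0.01],"spin": 0},
  {"translation": [0,0,0.01],"spin": 0},
  {"translation": [0,0,0.005],"spin": 0},
  {"translation": [0,0,0.002],"spin": 0},
  {"translation": [0,0,0],"spin": 0},
])

```text
time: 9.9
tool_pos: [0.5565, 0.0015, 0.1655]
tcp_rot: [-1.869, -2.524, 0.001]
wrist_force: [0.1, 0.1, -2.9]
width: 0.339
```

play_rows([
  {"translation": [0,0,0.001],"spin": 0},
  {"translation": [0,0,0.001],"spin": 0},
  {"translation": [0,0,0.001],"spin": 0},
  {"translation": [0,0,0],"spin": 0},
])

```text
time: 10.3
tool_pos: [0.5574, 0.0014, 0.1644]
tcp_rot: [1.869, 2.524, 0.001]
wrist_force: [-2.0, -0.6, 3.7]
width: 0.34
```

```bash
python3 e.py
```

```text
10.3 [0.5574 0.0014 0.1644] yaw 16.95 tilt 0.05 F [-2.  -0.6  3.7]
delta tool mm [-0.2 -0.1 -0. ]
```

The foot is in contact (force changed from about −3 to +3.7 N). I check the placing visually before pressing.

Run:
```python
from h import *
w,c=grab("wrist"); s,cs=grab("scene")
np.save("c5.npy",c,allow_pickle=True); cv2.imwrite("pics/w5.png",w)
a=cv2.resize(w[120:340,220:420],(400,440),interpolation=2); b=cv2.resize(s[190:300,270:370],(400,440),interpolation=2)
cv2.imwrite("pics/chk.png",cv2.convertScaleAbs(np.hstack([a,b]),alpha=1.5))
```

```text
(no output)
```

View pics/chk.png

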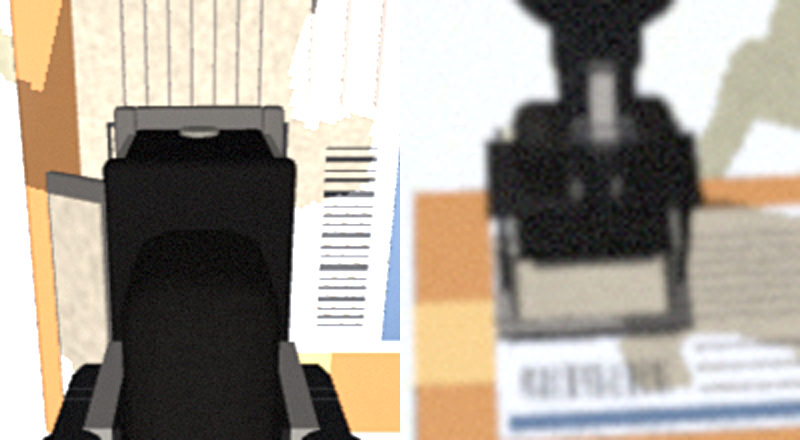

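Wrist crop: the box's near corners show at (109,123) and (287,123), evenly outside the foot's near edge (115–282 at row 108), so x and yaw are centred. I check y numerically, at the rim top and the box line.

```bash
python3 - <<'E'
from h import *
c=np.load("c5.npy",allow_pickle=True).item()
F=lambda p,z:plane(c,np.array(p)/2+[220,120],z)[:,:2]*1000
b=F([(109,123),(287,123)],.06);f=F([(115,108),(282,108)],.068)
t=np.radians(16.9);Y=np.array([-np.sin(t),np.cos(t)]);X=np.array([np.cos(t),np.sin(t)])
print("box c",b.mean(0)-42*Y,"stamp c",f.mean(0)-49*Y); d=f.mean(0)-49*Y-b.mean(0)+42*Y
print("err x,y",d@X,d@Y, np.linalg.norm(b[1]-b[0]),np.linalg.norm(f[1]-f[0]))
E
python3 e.py
```

```text
box c [556.45652356   0.61243961] stamp c [5.56771571e+02 2.18582671e-01]
err x,y 0.18694701450521448 -0.4684327790798479 64.54102468860049 58.18047876044456
10.4 [0.5574 0.0014 0.1643] yaw 16.95 tilt 0.06 F [-2.  1.  3.]
delta tool mm [-0.1 -0.1 -0. ]
```

play_rows([
  {"translation": [0,0,0.002],"spin": 0},
  {"translation": [0,0,0.002],"spin": 0},
  {"translation": [0,0,0.002],"spin": 0},
  {"translation": [0,0,0.002],"spin": 0},
  {"translation": [0,0,0],"spin": 0},
])

```text
time: 10.9
tool_pos: [0.5574, 0.0014, 0.1562]
tcp_rot: [1.869, 2.524, 0.001]
wrist_force: [-3.9, -0.5, 8.7]
width: 0.342
```

Centre error is about 0.5 mm and the handle is pressing smoothly. Continuing down.

play_rows([
  {"translation": [0,0,0.002],"spin": 0},
  {"translation": [0,0,0.002],"spin": 0},
  {"translation": [0,0,0.002],"spin": 0},
  {"translation": [0,0,0.002],"spin": 0},
  {"translation": [0,0,0],"spin": 0},
])

```text
time: 11.4
tool_pos: [0.5574, 0.0014, 0.149]
tcp_rot: [1.869, 2.524, 0.001]
wrist_force: [-5.9, 0.9, 12.7]
width: 0.338
```

play_rows([
  {"translation": [0,0,0.001],"spin": 0},
  {"translation": [0,0,0.001],"spin": 0},
  {"translation": [0,0,0.001],"spin": 0},
  {"translation": [0,0,0],"spin": 0},
])

```text
time: 11.8
tool_pos: [0.5575, 0.0014, 0.1465]
tcp_rot: [1.869, 2.524, 0.001]
wrist_force: [-6.9, -0.4, 13.6]
width: 0.335
```

play_rows([
  {"translation": [0,0,0.001],"spin": 0},
  {"translation": [0,0,0.001],"spin": 0},
  {"translation": [0,0,0],"spin": 0},
])

```text
time: 12.1
tool_pos: [0.5575, 0.0013, 0.1447]
tcp_rot: [1.869, 2.524, 0.001]
wrist_force: [-6.8, 0.1, 15.1]
width: 0.34
```

play_rows([
  {"translation": [0,0,0.001],"spin": 0},
  {"translation": [0,0,0],"spin": 0},
  {"translation": [0,0,0],"spin": 0},
])

```text
time: 12.4
tool_pos: [0.5575, 0.0014, 0.1443]
tcp_rot: [1.869, 2.524, 0.001]
wrist_force: [-7.6, 0.1, 17.4]
width: 0.341
```

play_rows([
  {"translation": [0,0,0.001],"spin": 0},
  {"translation": [0,0,0],"spin": 0},
  {"translation": [0,0,0],"spin": 0},
])

```text
time: 12.7
tool_pos: [0.5575, 0.0013, 0.1443]
tcp_rot: [1.869, 2.524, 0.001]
wrist_force: [-11.6, 1.6, 21.4]
width: 0.344
```

play_rows([
  {"translation": [0,0,0.0005],"spin": 0},
  {"translation": [0,0,0],"spin": 0},
  {"translation": [0,0,0],"spin": 0},
])

```text
time: 13.0
tool_pos: [0.5575, 0.0013, 0.1443]
tcp_rot: [1.869, 2.524, 0.001]
wrist_force: [-12.2, 0.6, 26.0]
width: 0.341
```

The handle is at its stop: z is stuck at 0.1443, 20 mm below the contact height, and the force is rising. There is a 12 N sideways load, so I relieve it slightly and check at rest.

play_rows([
  {"translation": [0.0002,-0.0006,0],"spin": 0},
  {"translation": [0,0,0],"spin": 0},
  {"translation": [0,0,0],"spin": 0},
  {"translation": [0,0,0],"spin": 0},
])

```text
time: 13.4
tool_pos: [0.5574, 0.0013, 0.1442]
tcp_rot: [1.868, 2.523, 0.002]
wrist_force: [-10.6, 1.6, 23.8]
width: 0.34
```

```bash
python3 e.py
python3 - <<'E'
from h import *
w,c=grab("wrist"); s,cs=grab("scene")
np.save("c6.npy",c,allow_pickle=True)
a=cv2.resize(w[100:320,220:420],(400,440),interpolation=2); b=cv2.resize(s[190:300,270:370],(400,440),interpolation=2)
cv2.imwrite("pics/chk2.png",cv2.convertScaleAbs(np.hstack([a,b]),alpha=1.5))
E
```

```text
13.4 [0.5574 0.0013 0.1442] yaw 16.95 tilt 0.15 F [-10.6   1.6  23.8]
delta tool mm [-0.1 -0.   0. ]
```

View pics/chk2.png

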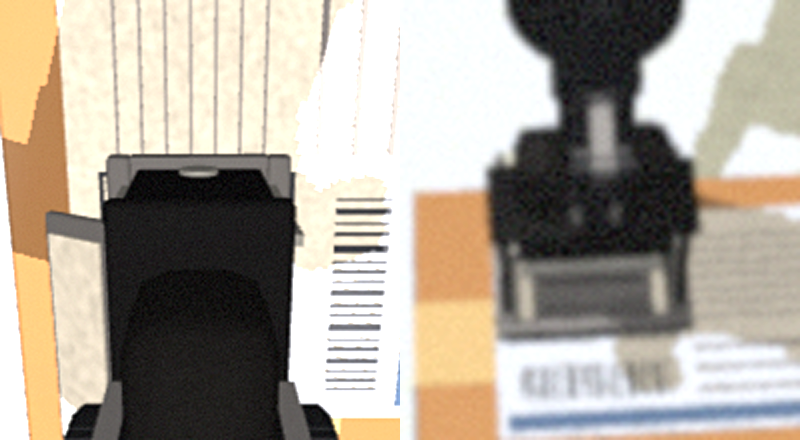

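The handle is down, the die is visible inside the frame, and the box's corners still sit evenly on both sides of the foot (101 and 296, against foot edges 107 and 291). Handing in.

```bash
python3 -c "
from h import *
print(bot.finish_job())"
```

```text
the job is handed in; nothing more can be done
None
```

I picked up the stamp by its grip, set it square in the printed box the right way up, and pressed the handle to its stop. I handed the job in while still holding it down, about 13.5 s into the 45 s allowed. The robot reported no verdict.

- **Placing:** before pressing, the wrist picture put the stamp's centre about 0.5 mm from the box's centre. After pressing, the box lines still showed evenly on both sides of the foot. The tool's yaw was 16.95°, against about 16.9° measured for the box.
- **Press:** the tool came down about 20 mm from contact and stopped at z = 0.144 m while the force kept rising. The last vertical force was about 24 N, well under the 80 N crush limit.
- **Sideways load:** about 11 N remained in −x at the wrist. A small shift only brought it down from 12 N, but nothing was seen to move.
- **Disagreement:** the first wrist measurement of the box was about 8 mm off in y, taken while the arm was still settling. I dropped it; the later wrist view at rest and the top view agreed to within about 1 mm in x and y.
- **Not re-measured:** I did not check the bystanders' positions at the end; the arm's path stayed clear of them. I judged stray ink only from the force readings and pictures.

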